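# Open the wide dry bath so that its struts hold the lid up

## Robot

A 6-joint arm with a two-finger parallel gripper is mounted at the origin on a cart in front of the work surface, level with it; the furniture and walls round the work are solid. World frame = base frame: x ahead of the robot, y to its left, z up, the work surface at z = 0. Lengths are in m, angles in rad, forces in N, time in s.
With the tool pointing down it reaches from about 0.325 to 0.85 m from the base axis. Payload 15.5 kg.
Tool frame: the origin (TCP) lies midway between the tips of the shut fingers; the grasp point (between the pads) lies 19 mm behind it (ctrl.hold_point_z is the distance from the TCP to the grasp point, in m); z points along the fingers, y is the line along which they close (so a half turn about z gives the same grasp; the last joint's range is limited). The gripper opens to 91 mm and grips with 3 to 60 N. Pads are 32 mm wide; open, the fingers measure 118 mm over their backs; the gripper's body (76 mm by 178 mm) begins 60 mm behind the grasp point.
Start: joints at [1.171, 0.494, 1.345, -0, 1.302, -0.096], TCP at [0.188, 0.596, 0.214] pointing down, gripper open.
Joint ranges: [-2.91, 2.91], [-0.82, 2.16], [0.22, 2.67], [-1.22, 4.37], [0.12, 2.79], [-3.08, 3.08]. Speed limits (rad/s): [1.89, 1.89, 2.57, 3.01, 3.01, 3.01].

## Interface

Orientations are given as a rotation vector (axis times angle).
In Python, from station import telemetry, cams, job_done, ctrl gives the robot as it stands.
- The arm moves only by the tool apply_moves, never from a script. Its argument "steps" is a list of rows, each a list of 3 entries, a list of its own where there are three numbers: the finger opening in mm, from 0 to 91.2, then the shift along the tool's x, y, z in mm, then the turn, a rotation vector about the tool's x, y, z in rad. In form: [[jaw, [dx, dy, dz], [wx, wy, wz]], ...]. A call has 1 to 20 rows; each row shifts and turns the commanded pose from where the row before left it, along the tool's axes as they then stand; what a row does not reach is not made up. A row lasts 1/8 s, in which the tool goes at most 62.5 mm and 10.7 degrees, less where a joint would pass 70% of its speed; a pose out of reach is approached as far as the arm can. A call with a gripper value outside its range is refused whole. The fingers move at their own pace and stop on an object; "force" is the grip in N (left out, the last holds). Time passes only in rows, so rows that do not move let the fingers close. It gives the time, the measured TCP pose, the force, the opening and the grip force at its end, in the units of the state.
- telemetry.get_obs(): the state, without advancing time (a new reading comes with each control period).
- cams.capture(name): name is "side" or "top" or "wrist"; returns a dict with "color" (480x640x3 uint8, blue, green, red), "z_map" (480x640 float32, m along the optical axis (not along the pixel's ray), 0 where there is no reading), "fx", "fy", "cx", "cy" (pixels), "xyz" and "orientation" of the camera in the world. Camera axes: x right, y up, looking along -z (the intrinsics and any distortion apply to the point x, -y, -z); pixel columns grow to the right and rows downward; lengths in m; the calibration is good to about 2 mm. A picture is of the moment at which its call begins.
- job_done(): hands the job in; it is judged then, once.
Trained networks look in the newest picture that a camera, given by its name, has taken for a name from the list of things; names that differ only in an ending like _2 or _b are one class to them, and where a whole thing is asked for, a point or a joint stands for the part that bears it (a point fixed in the world has none). Each returns a list of dicts, best first, with "confidence" (0 to 1); they miss things now and then, are a little off and sometimes report something else, mostly with a low value. They report only what shows in the picture. A call takes as long as a camera call.
- cams.spot_in(camera, target): "at" ([x, y, z] in m, in world coordinates, good to about 4 mm: the middle of the surface that is visible of it).
- cams.outline_of(camera, target): "pixels" (480x640 bool, what is visible of it).
- cams.place_of(camera, target): "at" ([x, y, z] in m, in world coordinates, good to about 4 mm: a listed point, or the origin of a listed thing).
The state is a dict: "time_s": time; "joints": joint angles; "joint_vel": joint speeds; "joint_efforts": joint torques, N m; "tool_pos": TCP position; "tool_rot": TCP orientation; "wrist_force": force on the tool from outside, world axes, zero at the start; "moment": the same for the moment, N m; "width": finger opening in m; "grasp_force": force on a finger pad.
Only numpy, scipy, OpenCV 4.12 (cv2) and the standard library are available. Lean on these libraries where they do the work, as an engineer would, in place of code of your own. Each camera call takes 0.05 s, during which the arm holds its last target. There are 200 camera calls.

## Task

Two white dry baths with strut-assisted lids stand on the bench, a wide one and a narrow one. Lift the lid of the wide one by the tongue at its front, past its balance point, and let go so that its struts hold it fully open; leave the narrow one shut.

Things in the scene. Friction and masses are not known exactly. Their poses are not given: they have to be found in the camera images.
- wide_lid (a joint): Lid angle of the WIDE dry bath, rad: 0 shut, 1.4 fully open at its stop. A flat white plate, 12 mm thick, 0.5 kg, hinged on the far rim. Released below the balance angle (0.5 to 0.95, it differs) it falls shut; above it two gas struts carry it to the stop and hold it. Past 1.1 it is safely over. Lifting takes 3 N at the tongue.
- wide_tongue (a point): Grip point, at half thickness of the black tongue in the middle of the wide lid's front edge: 30 mm wide (y), 12 mm thick (z), 45 mm long; point 30 mm out from the edge, 200 mm from the hinge, 92 mm above the bench when shut. Turns with the lid: x towards the hinge, y along it, z out of the lid's top. Free at both sides and below; pinched across y it can pivot in the fingers.
- wide_hinge (a point): Middle of the wide lid's hinge axis, on the far rim 85 mm above the bench; axes as the tongue's (y along the hinge). Opening swings the tongue up, then towards the hinge. The bath is a white housing fixed to the bench, 170 mm deep, 250 mm wide, display and dial in front, standing left or right, turned up to 15 degrees.
- narrow_lid (a joint): Lid angle of the NARROW dry bath, rad: 0 shut. Same make and look, but 150 mm wide; it stands on the other side. To be left shut.

How it is judged:
By the outcome, as a careful person would: the job done as asked, in the order asked, and still so for the second after the job is handed in, with the robot touching nothing.
It also fails if it takes over 38 s, if anything falls off the work surface, if the arm or the gripper's body presses on something with over 40 N, if the wrist force passes 120 N, or if a joint passes its speed limit or range.

## Working session

There is one attempt and no reset: what is moved stays moved. The work goes in short steps, Python scripts to look and compute and a tool call to move; the robot and the scene stay as the last step left them, time stands still between calls to the robot, and variables do not carry over. Pictures are saved under pics/ and viewed, at most 10 in all, crops included, and the job is handed in when it is done.

Besides the shell and the picture viewer there is one more tool, called after "Emit:" by a JSON object that holds its "name" and its "arguments", one argument or row to a line. apply_moves: Moves the arm, as the interface text tells. Its arguments: {"type":"object","properties":{"steps":{"type":"array","items":{"type":"array"}},"force":{"type":"number"}},"required":["steps"]}

```bash
mkdir -p pics
python3 - <<'E'
from station import telemetry,cams,ctrl
import cv2,numpy as np
o=telemetry.get_obs(); print(o['time_s'],o['tool_pos'],o['tool_rot'],ctrl.hold_point_z)
ims=[]
for c in('top','side'):
    r=cams.capture(c); ims.append(cv2.resize(r['color'],(400,300)))
    for n in('wide_tongue','wide_hinge'):
        print(c,n,[(np.round(d['at'],3),round(d['confidence'],2)) for d in cams.place_of(c,n)])
    print(c,'lid',[(np.round(d['at'],3),round(d['confidence'],2)) for n in('wide_lid','narrow_lid') for d in cams.spot_in(c,n)])
cv2.imwrite('pics/a.png',np.hstack(ims))
E
```

```text
0.0 [0.18737278 0.59584569 0.21332243] [-4.76800298e-01 -3.10486263e+00  1.90982399e-03] 0.0188
top wide_tongue [(array([ 0.497, -0.164,  0.089]), 0.89)]
top wide_hinge [(array([ 0.694, -0.19 ,  0.084]), 0.71)]
top lid [(array([ 0.607, -0.174,  0.099]), 0.69), (array([0.583, 0.192, 0.1  ]), 0.97)]
side wide_tongue [(array([ 0.498, -0.161,  0.092]), 0.66)]
side wide_hinge [(array([ 0.694, -0.19 ,  0.083]), 0.63)]
side lid [(array([ 0.605, -0.16 ,  0.098]), 0.91), (array([0.576, 0.205, 0.097]), 0.86)]
```

View pics/a.png

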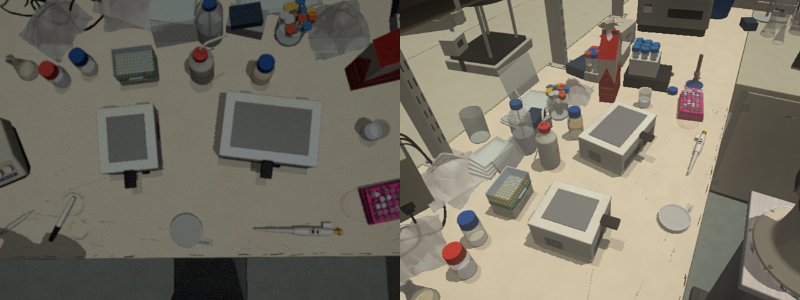

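The wide bath is on the right, with its tongue at about (265,170) in the left half. Tongue to hinge measures 0.199 m, which matches the 200 mm given, and the yaw is about -7.8°. I'll move to above the tongue.

Emit:
{"name": "apply_moves", "arguments": {
  "steps": [
    [91,[0,0,0],[0,0,-0.169]],
    [91,[-24,-41.8,0],[0,0,0]],
    [91,[-24,-41.8,0],[0,0,0]],
    [91,[-24,-41.8,0],[0,0,0]],
    [91,[-24,-41.8,0],[0,0,0]],
    [91,[-24,-41.8,0],[0,0,0]],
    [91,[-24,-41.8,0],[0,0,0]],
    [91,[-24,-41.8,0],[0,0,0]],
    [91,[-24,-41.8,0],[0,0,0]],
    [91,[-24,-41.8,0],[0,0,0]],
    [91,[-24,-41.8,0],[0,0,0]],
    [91,[-24,-41.8,0],[0,0,0]],
    [91,[-24,-41.8,0],[0,0,0]],
    [91,[-24,-41.8,0],[0,0,0]],
    [91,[-24,-41.8,0],[0,0,0]],
    [91,[-24,-41.8,0],[0,0,0]],
    [91,[-24,-41.8,0],[0,0,0]],
    [91,[-24,-41.8,0],[0,0,0]],
    [91,[0,0,0],[0,0,0]]
  ],
  "force": 25
}}

```text
time_s: 2.88
tool_pos: [0.4967, -0.166, 0.2138]
tool_rot: [0.217, 3.133, -0.001]
wrist_force: [0.1, 0.8, 0.1]
width: 0.0911
grasp_force: 0.0
```

Run:
```python
from station import telemetry,cams
import cv2,numpy as np
from scipy.spatial.transform import Rotation as R
o=telemetry.get_obs(); print(o['time_s'],o['tool_pos'],o['joints']); M=R.from_rotvec(o['tool_rot']).as_matrix(); print(M.round(3))
r=cams.capture('wrist'); cv2.imwrite('pics/b.png',r['color'])
for n in('wide_tongue','wide_hinge'):
    for d in cams.place_of('wrist',n): print(n,np.round(d['at'],4),d['confidence'],'tool mm',(M.T@(np.array(d['at'])-o['tool_pos'])*1000).round(1))
# lid top orientation from top view
cams.capture('top')
p=cams.outline_of('top','wide_lid')
c=cams.capture('top'); m=p[0]['pixels']&(c['z_map']>0)
v,u=np.nonzero(m); z=c['z_map'][v,u]
P=np.c_[(u-c['cx'])*z/c['fx'],-(v-c['cy'])*z/c['fy'],-z]
q=np.array(c['orientation']); W=(R.from_rotvec(q).as_matrix() if q.size==3 else R.from_quat(q).as_matrix() if q.size==4 else q)
P=P@W.T+c['xyz']; P=P[abs(P[:,2]-.095)<.012]
print(len(P),cv2.minAreaRect(P[:,:2].astype(np.float32)))
```

```text
2.875 [ 0.49672496 -0.16596488  0.21379347] [-4.36263914e-01  3.51352496e-01  1.59439020e+00 -3.83566706e-04
  1.19467870e+00 -1.86839520e+00]
[[-0.99   0.138  0.001]
 [ 0.138  0.99  -0.001]
 [-0.001 -0.001 -1.   ]]
wide_tongue [ 0.4951 -0.1655  0.0909] 0.68 tool mm [  1.8   0.3 122.9]
6181 ((0.6133247017860413, -0.17881976068019867), (0.25180891156196594, 0.1760031282901764), 82.11309814453125)
```

View pics/b.png

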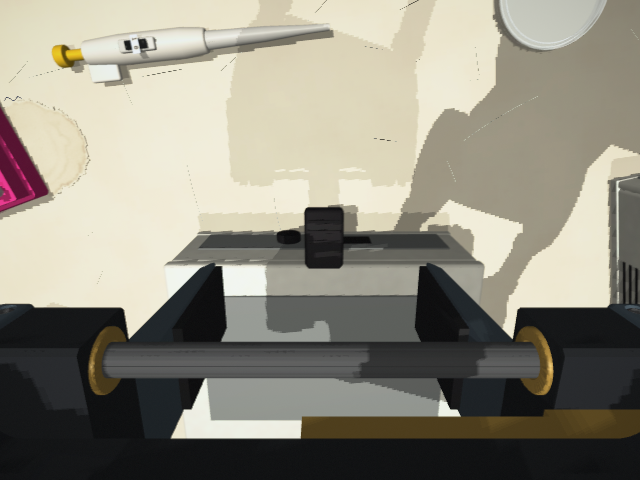

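The tongue is centred between the fingers (at 324,237) and the yaw of -7.9° is confirmed. I'll descend and pinch.

Emit:
{"name": "apply_moves", "arguments": {
  "steps": [
    [91,[1,0,35],[0,0,0]],
    [91,[0,0,35],[0,0,0]],
    [91,[0,0,35],[0,0,0]],
    [91,[0,0,25],[0,0,0]],
    [91,[0,0,12],[0,0,0]],
    [20,[0,0,0],[0,0,0]],
    [20,[0,0,0],[0,0,0]],
    [20,[0,0,0],[0,0,0]],
    [20,[0,0,0],[0,0,0]],
    [20,[0,0,0],[0,0,0]],
    [20,[0,0,0],[0,0,0]],
    [20,[0,0,0],[0,0,0]]
  ],
  "force": 25
}}

```text
time_s: 4.68
tool_pos: [0.4946, -0.1635, 0.072]
tool_rot: [0.213, 3.134, -0.001]
wrist_force: [-2.2, -6.9, 0.7]
width: 0.0301
grasp_force: 25.0
```

Run:
```python
import numpy as np
a=0.035+np.r_[0:1.25:14j]
p=200*np.c_[np.cos(a),-np.sin(a)]   # tool x (=-u), tool z (down)
print(np.diff(p,axis=0).round(1).tolist())
```

```text
[[-1.6, -19.2], [-3.4, -18.9], [-5.2, -18.5], [-7.0, -17.9], [-8.7, -17.2], [-10.3, -16.2], [-11.8, -15.2], [-13.2, -14.0], [-14.5, -12.7], [-15.6, -11.2], [-16.6, -9.7], [-17.5, -8.0], [-18.2, -6.3]]
```

Gripped at 30 mm width. I'll lift half the arc first and check the forces.

Emit:
{"name": "apply_moves", "arguments": {
  "steps": [
    [20,[-1.6,0,-19.2],[0,0,0]],
    [20,[-3.4,0,-18.9],[0,0,0]],
    [20,[-5.2,0,-18.5],[0,0,0]],
    [20,[-7,0,-17.9],[0,0,0]],
    [20,[-8.7,0,-17.2],[0,0,0]],
    [20,[-10.3,0,-16.2],[0,0,0]]
  ]
}}

```text
time_s: 5.42
tool_pos: [0.5304, -0.1685, 0.1803]
tool_rot: [-0.213, -3.134, 0.001]
wrist_force: [3.1, -6.5, -5.5]
width: 0.0297
grasp_force: 25.0
```

Forces are small and the lid is following. I'll finish the arc.

Emit:
{"name": "apply_moves", "arguments": {
  "steps": [
    [20,[-11.8,0,-15.2],[0,0,0]],
    [20,[-13.2,0,-14],[0,0,0]],
    [20,[-14.5,0,-12.7],[0,0,0]],
    [20,[-15.6,0,-11.2],[0,0,0]],
    [20,[-16.6,0,-9.7],[0,0,0]],
    [20,[-17.5,0,-8],[0,0,0]],
    [20,[-18.2,0,-6.3],[0,0,0]],
    [20,[0,0,0],[0,0,0]],
    [20,[0,0,0],[0,0,0]]
  ]
}}

```text
time_s: 6.55
tool_pos: [0.6372, -0.183, 0.2571]
tool_rot: [0.213, 3.133, -0.002]
wrist_force: [2.5, -6.3, 1.6]
width: 0.0299
grasp_force: 25.0
```

Run:
```python
from station import cams
import cv2,numpy as np
r=cams.capture('side'); cv2.imwrite('pics/c.png',r['color'])
for n in('wide_tongue','wide_hinge'): print(n,[(np.round(d['at'],3),d['confidence']) for d in cams.place_of('side',n)])
```

```text
wide_tongue [(array([ 0.636, -0.179,  0.279]), 0.72)]
wide_hinge [(array([ 0.692, -0.192,  0.082]), 0.95)]
```

View pics/c.png

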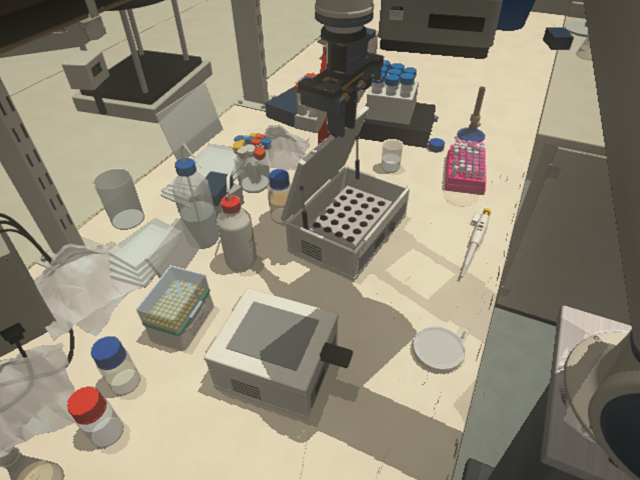

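The wide lid stands open at about 1.25 rad, around (320,170), and the narrow one is shut, around (275,340). I'll release and withdraw.

Emit:
{"name": "apply_moves", "arguments": {
  "steps": [
    [91,[0,0,0],[0,0,0]],
    [91,[0,0,0],[0,0,0]],
    [91,[0,0,0],[0,0,0]],
    [91,[0,0,0],[0,0,0]],
    [91,[0,0,0],[0,0,0]],
    [91,[0,0,-20],[0,0,0]],
    [91,[15,0,-30],[0,0,0]],
    [91,[25,0,-30],[0,0,0]],
    [91,[30,0,-20],[0,0,0]],
    [91,[40,0,0],[0,0,0]],
    [91,[40,0,0],[0,0,0]],
    [91,[40,0,0],[0,0,0]],
    [91,[0,0,0],[0,0,0]],
    [91,[0,0,0],[0,0,0]]
  ]
}}

```text
time_s: 8.45
tool_pos: [0.4491, -0.1569, 0.3572]
tool_rot: [0.213, 3.133, -0.0]
wrist_force: [-0.6, 0.5, -0.4]
width: 0.091
grasp_force: 0.0
```

Run:
```python
from station import cams
import cv2,numpy as np
r=cams.capture('side'); cv2.imwrite('pics/d.png',r['color'])
for n in('wide_tongue','wide_hinge'): print(n,[(np.round(d['at'],3),d['confidence']) for d in cams.place_of('side',n)])
```

```text
wide_tongue [(array([ 0.669, -0.183,  0.285]), 0.98)]
wide_hinge [(array([ 0.697, -0.19 ,  0.084]), 0.71)]
```

View pics/d.png

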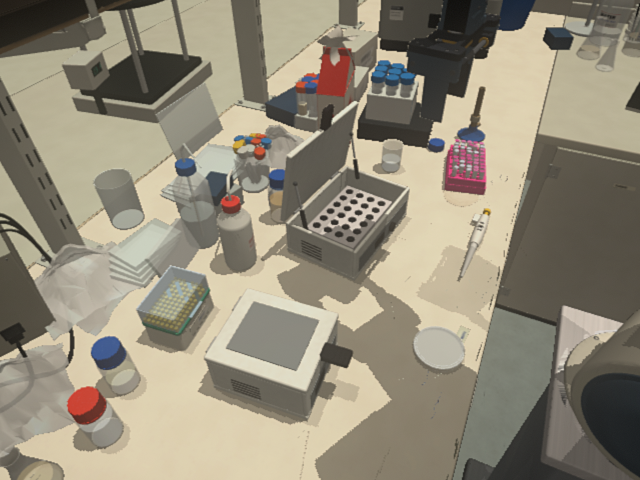

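The wide lid (about 320,155) stands fully open at roughly 1.4 rad, the narrow one is shut, and the arm is clear of both.

```bash
python3 -c "
from station import job_done
print(job_done())"
```

```text
the job is handed in; nothing more can be done
None
```

The wide dry bath's lid is held fully open by its struts (about 1.4 rad by camera), the narrow one is still shut, the arm is clear of both, and the job was handed in at about 8.5 s of the 38 s allowed.

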